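# Load a scanner battery pack into its charger bay

## Robot

A 7-joint arm with a two-finger parallel gripper is mounted at the origin on a cart in front of the work surface, level with it; the furniture and walls round the work are solid. World frame = base frame: x ahead of the robot, y to its left, z up, the work surface at z = 0. Lengths are in m, angles in rad, forces in N, time in s.
With the tool pointing down it reaches from about 0.4 to 0.85 m from the base axis. Payload 10.4 kg.
Tool frame: the origin (TCP) lies on the centre line of the jaws, within the pads' length; the fingertips stand 11 mm ahead of it and the grasp point (between the pads) lies 8 mm behind it (tip_reach is the distance from the TCP to the fingertips, in m); z points along the fingers, y is the line along which they close (so a half turn about z gives the same grasp; the last joint's range is limited). The gripper opens to 85 mm and grips with 20 to 120 N. Pads are 22 mm wide; open, the fingers measure 114 mm over their backs; the gripper's body (76 mm by 85 mm) begins 54 mm behind the grasp point. The pads swing forward as they close: fully open they stand 13 mm farther back than shut.
Start: joints at [-1.191, 0.332, -0.065, 1.46, 0.022, 1.35, -0.088], TCP at [0.245, 0.575, 0.242] pointing down, gripper open.
Joint ranges: [-2.6, 2.6], [-0.5, 2.12], [-1.47, 1.34], [0.16, 2.42], [-1.27, 4.41], [0.06, 2.06], [-2.6, 2.6]. Speed limits (rad/s): [2.22, 2.22, 2.79, 2.79, 3.14, 3.14, 3.14].

## Interface

Orientations are given as a unit quaternion [x, y, z, w].
In Python, from workcell import get_obs, camera, hand_in, tip_reach gives the robot as it stands. The module is installed in compiled form; this text tells all that it offers.
- The arm moves only by the tool move_arm, never from a script. Its argument "plan" is a list of rows, each an object with "delta_pos": the shift along the tool's x, y, z in normalised numbers (1 is 100 cm), a list of three; "turn": the turn, a rotation vector about the tool's x, y, z in fractions of the full range, 1 being 4 rad, a list of three; "fingers": the closure, from 0 (fully open) to 1 (shut). A call has 1 to 12 rows; each row is the pose to reach, as a shift and turn from the pose commanded when the call began, along the tool's axes at that moment; what a row does not reach only later rows make up. A row lasts 1/8 s, in which the tool goes at most 62.5 mm and 10.7 degrees, less where a joint would pass 70% of its speed; a pose out of reach is approached as far as the arm can. Shift and turn numbers lie between -1 and 1, and a call with a number outside is refused. A call with a gripper value outside its range is refused whole. The fingers move at their own pace and stop on an object; "force" is the grip in N (left out, the last holds). Time passes only in rows, so rows that repeat a pose let the fingers close. It gives the time, the measured TCP pose, the force, the opening and the grip force at its end, in the units of the state.
- get_obs(): the state, without advancing time (a new reading comes with each control period).
- camera(name): name is "scene" or "side" or "wrist"; returns a dict with "color" (420x560x3 uint8, red, green, blue), "range_z" (420x560 float32, m along the optical axis (not along the pixel's ray), 0 where there is no reading), "fx", "fy", "cx", "cy" (pixels), "R" (3x3) and "t" (3): a world point X has camera coordinates R X + t; the wrist camera has in their place "tool_from_camera" (4x4, takes a point from camera to tool coordinates, whose origin is the TCP and whose axes are the flange's). Camera axes: x right, y down, z forward; pixel columns grow to the right and rows downward; lengths in m; the calibration is good to about 2 mm. The wrist camera is an equidistant fisheye: a pixel r from the principal point sees the ray r / f radians off the axis. A picture is of the moment at which its call begins: read the wrist's pose just before it.
- hand_in(): hands the job in; it is judged then, once.
The state is a dict: "clock": time; "joint_pos": joint angles; "joint_velocities": joint speeds; "tau": joint torques, N m; "position": TCP position; "ee_rot": TCP orientation; "ft_force": force on the tool from outside, world axes, zero at the start; "torque": the same for the moment, N m; "grip_width": opening from 0.0 (shut) to 1.0 (fully open); "grasp_force": force on a finger pad.
Only numpy, scipy, OpenCV 4.12 (cv2) and the standard library are available. Lean on these libraries where they do the work, as an engineer would, in place of code of your own. Each camera call takes 0.05 s, during which the arm holds its last target. There are 200 camera calls.

## Task

Put the loose hand-scanner battery pack on to charge: lay it flat on the loading ledge of the charger's empty bay with its contacts towards the hood and let go, then push it over the raised lip and on against the spring contacts, and press its heel down behind the lip so that it lies flat in the bay and stays there by itself. Be gentle: never ram the spring contacts against their stop or force the pack, and leave the things round about where they are.

Things in the scene. Friction and masses are not known exactly. Their poses are not given: they have to be found in the camera images.
- pack: the loose battery pack: dark grey flat block with a blue label field, 84 mm long (x) x 46 mm wide (y) x 16 mm thick, 0.10 to 0.17 kg, lying flat on the bench. Origin: centre of its underside; x points to the nose, whose end face (x = +42 mm) carries three gold contact lands; z up
- heel (a point): foot of the step in the pack's heel (pack x = -34, z = 8 mm; axes as the pack). The last 8 mm behind this point are only 8 mm thick: an upward tread, full width, level with this point. Above it stands an upright riser 8 mm tall, facing backwards. A fingertip in this step can push forwards on the riser and press down on the tread
- charger: light grey two-bay desk charger, 196 mm long (x) x 132 mm wide (y) x 38 mm high, fixed to the bench. Origin: centre of its underside; x is the direction in which packs are pushed in, z up. Bay at y = +32 mm: taken (green light); bay at y = -32 mm: the empty one. Each bay (ramp, orange lip, walls, hood, contacts) is one insert, clamped anywhere up to 10 mm before or beyond its mid setting
- ledge (a point): middle of the loading ledge of the empty bay (charger x = -61, y = -32 mm; axes as the charger), 17.5 mm above the bench; does not shift with the insert. The ledge runs 37 mm towards the robot from here and on to the ramp; flat, open at the sides but for the insert's two funnel cheeks, 11 mm above it, at mid setting from 17 mm beyond here: 57 mm apart at the mouth, closing to 49 mm in 30 mm
- bay (a point): inner upper edge of the empty bay's lip, mid-width, for the insert's MID setting (axes as the charger); the real lip is 0 to 10 mm before or beyond it along x. The lip is 2.5 mm above the ledge, 6 mm wide, with an 8 mm ramp in front; the bay floor is 6 mm below it, the walls 49 mm apart. A pack at home lies flat: origin 42 mm beyond and 6 mm below the real lip edge, tread 2 mm above it
- hood (a point): lower front edge of the hood of the empty bay, mid-width, for the mid setting, 70 mm beyond the lip edge, 19 mm above the floor: the nose goes in under it (heel pressed down on the ledge, it catches). 9 mm further in are three spring contacts: 2 N to start, 1.5 N per mm, 9.5 N with the pack home, about 11 N as the heel clears the lip, 14 N at the stop, 8 mm in. They push a pack back
- scanner: grey hand scanner 172 mm long, lying on the bench; leave it alone
- tape_gun_b: tape dispenser gun with a brown roll, 209 x 176 x 61 mm, lying on the bench; leave it alone
- labels_b: roll of white labels standing on end, 63 mm across, 40 mm high; leave it alone
- scissors_b: scissors with red handles, 199 mm long, lying on the bench; leave them alone
Mind the look-alikes: they are no part of the job. Several things look just like the pack: the one meant starts farthest from the robot's base.

How it is judged:
By the outcome, as a careful person would: the job done as asked, in the order asked, and still so for the second after the job is handed in, with the robot touching nothing.
It also fails if it takes over 61 s, if anything falls off the work surface, if the arm or the gripper's body presses on something with over 40 N, if the wrist force passes 120 N, or if a joint passes its speed limit or range.

## Working session

There is one attempt and no reset: what is moved stays moved. The work goes in short steps, Python scripts to look and compute and a tool call to move; the robot and the scene stay as the last step left them, time stands still between calls to the robot, and variables do not carry over. Pictures are saved under pics/ and viewed, at most 10 in all, crops included, and the job is handed in when it is done.

Besides the shell and the picture viewer there is one more tool, called after ">>>" as name(argument=value, ...), one argument or row to a line, values as JSON. move_arm: Moves the arm, as the interface text tells. Its arguments: {"type":"object","properties":{"plan":{"type":"array","items":{"type":"object","properties":{"delta_pos":{"type":"array","items":{"type":"number"}},"turn":{"type":"array","items":{"type":"number"}},"fingers":{"type":"number"}}}},"force":{"type":"number"}},"required":["plan"]}

```bash
mkdir -p pics; cat > h.py <<'E'
import numpy as np, cv2
from workcell import get_obs, camera, hand_in, tip_reach
from scipy.spatial.transform import Rotation as Rn
def cloud(c):
    z=c["range_z"]; v,u=np.mgrid[:z.shape[0],:z.shape[1]]
    P=np.stack([(u-c["cx"])/c["fx"]*z,(v-c["cy"])/c["fy"]*z,z],-1)
    W=(P-c["t"])@c["R"]; W[z==0]=np.nan
    return W
def save(n,c): cv2.imwrite(f"pics/{n}.png",c[...,::-1])
def ray(c,u,v,h):
    d=np.array([(u-c["cx"])/c["fx"],(v-c["cy"])/c["fy"],1])@c["R"]; o=-c["R"].T@c["t"]
    return o+d*(h-o[2])/d[2]
E
python3 - <<'E'
from h import *
import pickle
o=get_obs(); print(o, tip_reach)
C={n:camera(n) for n in("scene","side")}
pickle.dump(C,open("c0.pkl","wb"))
for n in C:
    c=C[n]; print(n,c["R"].round(3).tolist(),(-c["R"].T@c["t"]).round(3),c["fx"]); save(n+"0",c["color"])
E
```

```text
{'clock': 0.0, 'joint_pos': array([-1.19058355,  0.33287182, -0.06466687,  1.46094543,  0.02159843,
        1.3499024 , -0.08850994]), 'joint_velocities': array([ 0.00029336,  0.00100331,  0.00102904,  0.00099194, -0.00066156,
       -0.00165998, -0.00069685]), 'tau': array([-1.24566200e-04, -6.25433135e+01,  4.93632106e-02, -3.91614854e+01,
        1.63478771e-02,  9.58880380e-03, -6.55643177e-06]), 'position': array([0.24488492, 0.57463349, 0.24151391]), 'ee_rot': array([ 2.00057492e-01,  9.79783898e-01, -7.08072516e-04, -1.05718263e-04]), 'ft_force': array([ 0.67080648, -0.35164467, -0.54063633]), 'torque': array([-0.00152766, -0.00742431, -0.04787797]), 'grasp_force': 0.0, 'grip_width': 1.000245143442257} 0.011
scene [[0.693, -0.721, -0.013], [-0.301, -0.273, -0.914], [0.655, 0.637, -0.406]] [-0.333 -0.771  0.606] 461.7601091353933
side [[0.255, -0.967, 0.017], [-0.562, -0.162, -0.811], [0.787, 0.197, -0.585]] [-0.47  -0.162  0.825] 380.95112185008685
```

View pics/scene0.png

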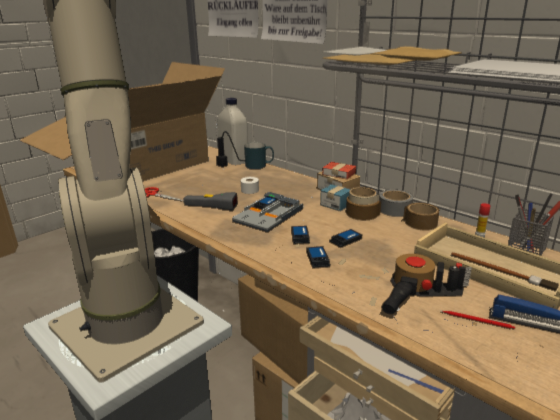

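View pics/side0.png

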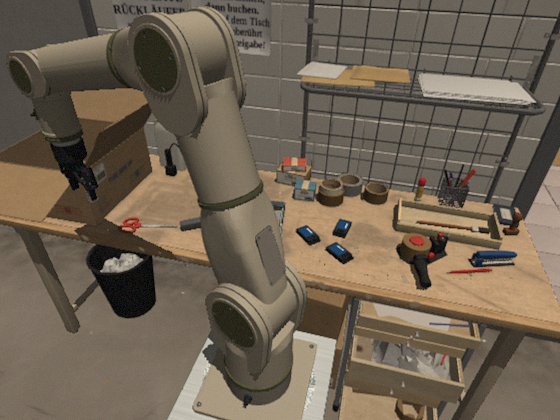

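The scene view shows three loose look-alike packs at (300,234), (318,256) and (346,238), with the charger at (268,211). In the side view the packs are at (308,235), (339,252) and (343,228), and the arm partly hides the charger. Next I'll measure the distances.

```bash
python3 - <<'E'
from h import *
import pickle
C=pickle.load(open("c0.pkl","rb"))
for n in C:
    c=C[n]; W=cloud(c); hsv=cv2.cvtColor(c["color"],cv2.COLOR_RGB2HSV)
    blue=cv2.inRange(hsv,(98,120,40),(118,255,255))
    k,l,s,ce=cv2.connectedComponentsWithStats(blue)
    for i in range(1,k):
        if s[i,4]>15:
            w=np.nanmedian(W[l==i],0); p=ray(c,*ce[i],0.016)
            print(n,ce[i].round(1),s[i,4],w.round(3),"plane",p.round(4),"r",np.hypot(*p[:2]).round(3))
    dark=((c["color"].max(-1)<75)|(blue>0))&(W[...,2]>0.003)&(W[...,2]<0.022)
    k,l,s,ce=cv2.connectedComponentsWithStats(dark.astype(np.uint8))
    for i in range(1,k):
        if s[i,4]>100:
            w=W[l==i]; w=w[w[:,2]>0.013]
            if len(w)<20: continue
            r=cv2.minAreaRect((w[:,:2]*1000).astype(np.float32)); print(n,"dark",ce[i].round(0),s[i,4],r, np.median(w[:,2]))
c=C["scene"]
im=cv2.resize(c["color"][185:275,225:375],None,fx=5.3,fy=5.3,interpolation=cv2.INTER_CUBIC); save("crop1",im)
W=cloud(c)
m=(W[...,2]>0.008)&(W[...,2]<0.05); m[:190]=0;m[232:]=0;m[:,:228]=0;m[:,306:]=0
w=W[m]; print("charger cloud",len(w), cv2.minAreaRect((w[:,:2]*1000).astype(np.float32)), np.percentile(w[:,2],[5,50,95]))
E
```

```text
scene [265.5 199.9] 46 [0.603 0.204 0.028] plane [0.6246 0.224  0.016 ] r 0.664
scene [298.4 230.7] 84 [0.533 0.    0.014] plane [ 0.532 -0.002  0.016] r 0.532
scene [347.4 234. ] 82 [ 0.612 -0.113  0.015] plane [ 0.6082 -0.1151  0.016 ] r 0.619
scene [316.  252.2] 119 [ 0.473 -0.115  0.015] plane [ 0.4719 -0.1161  0.016 ] r 0.486
scene [522.8 307.5] 789 [ 0.552 -0.585  0.038] plane [ 0.5845 -0.5812  0.016 ] r 0.824
scene dark [211. 204.] 272 ((481.2109069824219, 337.197998046875), (52.429595947265625, 171.77987670898438), 41.76750183105469) 0.017165206138808398
scene dark [386. 216.] 561 ((790.3695068359375, -107.18611145019531), (87.1118392944336, 320.9868469238281), 20.877885818481445) 0.017403251789238086
scene dark [276. 218.] 254 ((608.352783203125, 100.06269073486328), (132.88746643066406, 10.61014175415039), 9.513310432434082) 0.01849392091669242
scene dark [300. 235.] 242 ((531.5968017578125, -6.6780548095703125), (74.97824096679688, 43.620819091796875), 45.611228942871094) 0.014337565434290812
scene dark [345. 238.] 284 ((601.1563110351562, -118.78900146484375), (45.2935028
[... 1636 characters left out ...]
625, -600.902099609375), (48.26377487182617, 116.971923828125), 88.15697479248047) 0.01638263814124098
side dark [308. 235.] 230 ((530.5971069335938, -4.64410400390625), (75.60330963134766, 48.08009338378906), 47.77069091796875) 0.015555978281943317
side dark [339. 253.] 281 ((468.345458984375, -120.12620544433594), (74.84706115722656, 49.029598236083984), 52.06267547607422) 0.015671324727847494
side dark [220. 362.] 206 ((-7.562898635864258, 93.79670715332031), (83.0707778930664, 22.65238380432129), 28.45939826965332) 0.013639375389252606
charger cloud 1715 ((570.3915405273438, 166.23126220703125), (211.1840057373047, 361.7127990722656), 1.892500877380371) [0.01064268 0.01735537 0.03714623]
```

View pics/crop1.png

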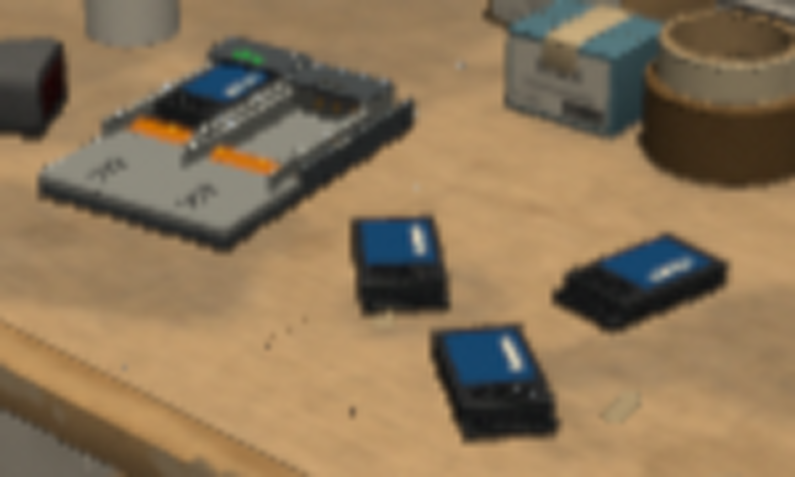

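The crop shows three loose packs: scene (300,235) at 0.53 m from the base, (318,256) at 0.48 m and (346,238) at 0.61 m. The one meant is at (346,238), crop (640,280), because it is farthest from the base. The one with the charger's green light sits in the taken bay. The orange lips are visible, with the empty bay at crop (243,160). I'll fly over for a wrist look.

The rows are not in the units I measure in: turns go in shares of 4 rad. I convert before sending: -0.57 rad / 4 = -0.1425.

>>> move_arm(
  plan=[
    {"delta_pos":[-0.25,-0.19,-0.06],"turn":[0,0,-0.05],"fingers":0},
    {"delta_pos":[-0.5,-0.38,-0.08],"turn":[0,0,-0.1],"fingers":0},
    {"delta_pos":[-0.5,-0.38,-0.08],"turn":[0,0,-0.1425],"fingers":0},
    {"delta_pos":[-0.5,-0.38,-0.08],"turn":[0,0,-0.1425],"fingers":0},
    {"delta_pos":[-0.5,-0.38,-0.08],"turn":[0,0,-0.1425],"fingers":0},
    {"delta_pos":[-0.5,-0.38,-0.08],"turn":[0,0,-0.1425],"fingers":0},
    {"delta_pos":[-0.5,-0.38,-0.08],"turn":[0,0,-0.1425],"fingers":0},
    {"delta_pos":[-0.5,-0.38,-0.08],"turn":[0,0,-0.1425],"fingers":0},
    {"delta_pos":[-0.5,-0.38,-0.08],"turn":[0,0,-0.1425],"fingers":0},
    {"delta_pos":[-0.5,-0.38,-0.08],"turn":[0,0,-0.1425],"fingers":0},
    {"delta_pos":[-0.5,-0.38,-0.08],"turn":[0,0,-0.1425],"fingers":0},
    {"delta_pos":[-0.5,-0.38,-0.08],"turn":[0,0,-0.1425],"fingers":0},
  ],
)

```text
clock: 1.6
position: [0.556, 0.0291, 0.3218]
ee_rot: [-0.083, 0.997, -0.0, -0.0]
ft_force: [-0.2, -0.3, -0.6]
grip_width: 1.002
grasp_force: 0.0
```

```bash
cat >> h.py <<'E'
def wrist(n):
    import pickle
    o=get_obs(); c=camera("wrist"); c["o"]={k:o[k] for k in("position","ee_rot")}
    pickle.dump(c,open(n+".pkl","wb")); save(n,c["color"]); return c
def wfr(c):
    Rt=Rn.from_quat(c["o"]["ee_rot"]).as_matrix(); T=c["tool_from_camera"]
    return Rt@T[:3,:3], Rt@T[:3,3]+c["o"]["position"]
def wray(c,u,v,h):
    R,o=wfr(c); a=np.stack([np.asarray(u)-c["cx"],np.asarray(v)-c["cy"]],-1).astype(float)
    r=np.linalg.norm(a,axis=-1,keepdims=True); th=r/c["fx"]
    d=np.concatenate([a/np.maximum(r,1e-9)*np.sin(th),np.cos(th)],-1)@R.T
    return o+d*((h-o[2])/d[...,2])[...,None]
def wpix(c,X):
    R,o=wfr(c); p=(np.asarray(X)-o)@R; r=np.linalg.norm(p[...,:2],axis=-1); th=np.arctan2(r,p[...,2])
    return p[...,:2]/r[...,None]*(th*c["fx"])[...,None]+[c["cx"],c["cy"]]
def rect(c,x0,x1,y0,y1,h,s=0.5):
    """top view of plane z=h, s mm/px; rows: world x from x1 down, cols: world y from y1 down"""
    X,Y=np.meshgrid(np.arange(x1,x0,-s/1000),np.arange(y1,y0,-s/1000),indexing="ij")
    p=wpix(c,np.stack([X,Y,np.full_like(X,h)],-1)).astype(np.float32)
    return cv2.remap(c["color"],p[...,0],p[...,1],cv2.INTER_CUBIC)
E
python3 - <<'E'
from h import *
c=wrist("w1"); o=get_obs(); print(o["clock"],o["position"],o["ee_rot"],o["joint_pos"].round(2)); print(c["tool_from_camera"].round(3),c["fx"])
print(np.nanmin(c["range_z"]),wpix(c,[[0.602,-0.117,0.016],[.54,.12,.02]]))
E
```

```text
1.65 [0.55562661 0.03057693 0.32178807] [-8.39559185e-02  9.96469308e-01  2.90601619e-04 -4.88287510e-04] [-0.46  0.15  0.37  1.54 -0.05  1.47  1.65]
[[-0.    -0.95  -0.312  0.08 ]
 [ 1.    -0.     0.    -0.   ]
 [-0.    -0.312  0.95  -0.132]
 [ 0.     0.     0.     1.   ]] 325.19226210127806
0.0 [[173.04147397 183.96029645]
 [346.45604293 168.30202044]]
```

View pics/w1.png

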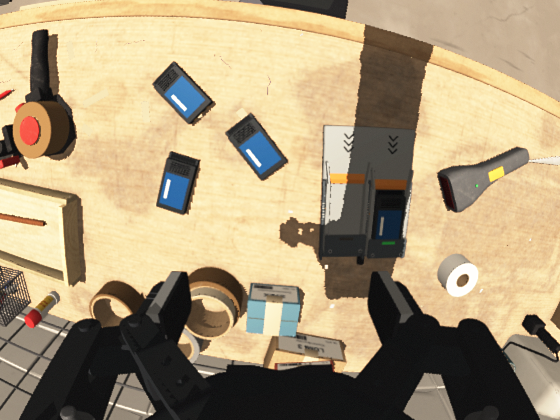

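The wrist view shows the pack meant at (178,184) with its heel towards the robot, and the other two at (257,146) and (184,93). The charger is at (368,190), its empty bay is on the left, and the orange lip is at (343,179). Next I'll measure both on their planes.

```bash
python3 - <<'E'
from h import *
import pickle
c=pickle.load(open("w1.pkl","rb"))
col=c["color"].astype(int); hsv=cv2.cvtColor(c["color"],cv2.COLOR_RGB2HSV)
def big(m,box):
    k=np.zeros(m.shape,np.uint8); x0,x1,y0,y1=box; k[y0:y1,x0:x1]=m[y0:y1,x0:x1]
    n,l,s,_=cv2.connectedComponentsWithStats(k); i=1+s[1:,4].argmax(); return (l==i).astype(np.uint8)
blue=cv2.inRange(hsv,(98,120,40),(118,255,255))>0
m=big((col.max(-1)<90)|blue|((hsv[...,0]>95)&(hsv[...,0]<125)&(hsv[...,1]>60)),(145,212,140,225))
ct=max(cv2.findContours(m,0,1)[0],key=len)[:,0]
for h in(0.016,0.008,0): print("pack",h,cv2.minAreaRect((wray(c,ct[:,0],ct[:,1],h)[:,:2]*1000).astype(np.float32)))
b=big(blue,(145,212,140,225)); ct=max(cv2.findContours(b,0,1)[0],key=len)[:,0]
print("label",cv2.minAreaRect((wray(c,ct[:,0],ct[:,1],.016)[:,:2]*1000).astype(np.float32)))
orr=cv2.inRange(hsv,(8,150,120),(22,255,255)); orr[:165]=0;orr[205:]=0;orr[:,:318]=0;orr[:,420:]=0
n,l,s,ce=cv2.connectedComponentsWithStats(orr)
for i in range(1,n):
    if s[i,4]>20:
        ct=max(cv2.findContours((l==i).astype(np.uint8),0,1)[0],key=len)[:,0]
        print("lip",ce[i],cv2.minAreaRect((wray(c,ct[:,0],ct[:,1],.020)[:,:2]*1000).astype(np.float32)))
T=rect(c,.46,.72,.05,.26,.0175,0.35)
g=cv2.cvtColor(T,cv2.COLOR_RGB2BGR); cv2.imwrite("pics/top1.png",g); print(T.shape)
E
```

```text
pack 0.016 ((600.2091064453125, -111.09771728515625), (47.79591369628906, 84.05339813232422), 80.97081756591797)
pack 0.008 ((602.4505615234375, -113.41609191894531), (48.669639587402344, 85.58993530273438), 80.97085571289062)
pack 0 ((604.6919555664062, -115.73446655273438), (49.54335403442383, 87.12638854980469), 80.9708023071289)
label ((611.9097290039062, -115.65177917480469), (36.72116470336914, 48.4351692199707), 80.59929656982422)
lip [338.8        177.98787879] ((555.9172973632812, 112.71651458740234), (12.730878829956055, 25.58212661743164), 10.319894790649414)
(743, 601, 3)
```

View pics/top1.png

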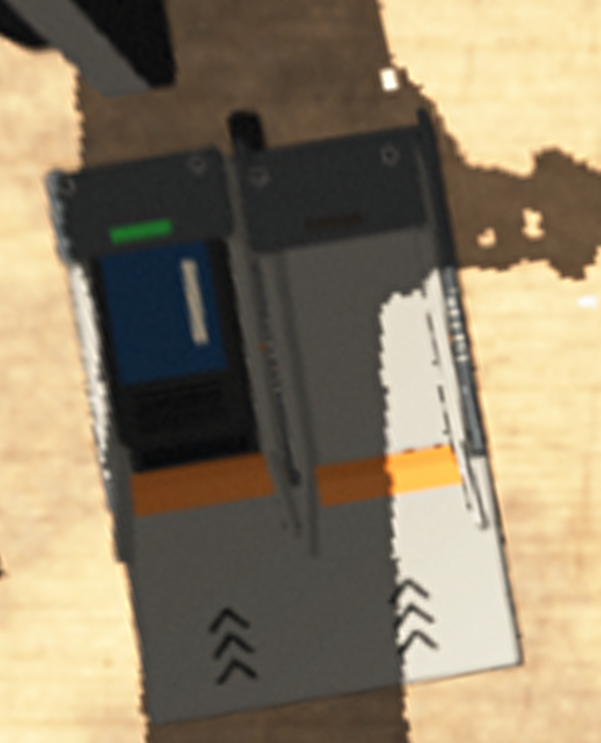

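Scaled: 0.328 rad / 4 = 0.082.

>>> move_arm(
  plan=[
    {"delta_pos":[-0.009,-0.06,0.05],"turn":[0,0,0.0375],"fingers":0.2},
    {"delta_pos":[-0.009,-0.1,0.1],"turn":[0,0,0.082],"fingers":0.2},
    {"delta_pos":[-0.009,-0.145,0.15],"turn":[0,0,0.082],"fingers":0.2},
    {"delta_pos":[-0.009,-0.145,0.2],"turn":[0,0,0.082],"fingers":0.2},
    {"delta_pos":[-0.009,-0.145,0.232],"turn":[0,0,0.082],"fingers":0.2},
    {"delta_pos":[-0.009,-0.145,0.232],"turn":[0,0,0.082],"fingers":0.2},
    {"delta_pos":[-0.009,-0.145,0.232],"turn":[0,0,0.082],"fingers":0.2},
    {"delta_pos":[-0.009,-0.145,0.232],"turn":[0,0,0.082],"fingers":0.2},
  ],
)

```text
clock: 2.65
position: [0.5903, -0.1114, 0.0925]
ee_rot: [0.08, 0.997, 0.0, 0.002]
ft_force: [0.9, 0.0, 0.2]
grip_width: 0.799
grasp_force: 0.0
```

```bash
python3 - <<'E'
from h import *
c=wrist("w2"); o=get_obs(); print(o["clock"],o["position"],o["ee_rot"],o["grip_width"])
R=Rn.from_quat(o["ee_rot"]).as_matrix()
col=c["color"].astype(int); hsv=cv2.cvtColor(c["color"],cv2.COLOR_RGB2HSV)
# tip positions and label in the tool frame
blue=(cv2.inRange(hsv,(98,120,40),(118,255,255)))
n,l,s,ce=cv2.connectedComponentsWithStats(blue)
for i in range(1,n):
    if s[i,4]>150:
        ct=max(cv2.findContours((l==i).astype(np.uint8),0,1)[0],key=len)[:,0]
        W=wray(c,ct[:,0],ct[:,1],.016); print(ce[i],cv2.minAreaRect((W[:,:2]*1000).astype(np.float32)),"tool",cv2.minAreaRect((((W-o["position"])@R)[:,:2]*1000).astype(np.float32)))
E
```

```text
2.7 [ 0.59013637 -0.11152954  0.09218773] [7.98969332e-02 9.96801980e-01 3.05735556e-04 1.48276328e-03] 0.8011841924717242
[246.15612596  59.86583752] ((477.46026611328125, -114.83611297607422), (48.08133316040039, 36.09821701049805), 51.617591857910156) tool ((110.93196105957031, -21.27608871459961), (36.098121643066406, 48.08122634887695), 29.217220306396484)
[427.21172861 131.29014661] ((539.7633056640625, -0.20448684692382812), (48.31365203857422, 36.33778381347656), 46.19605255126953) tool ((67.68341827392578, 101.81565856933594), (36.33770751953125, 48.313533782958984), 34.63875961303711)
[279.21065719 254.27175844] ((612.0198364257812, -115.67874145507812), (36.18195343017578, 47.9301872253418), 80.4837875366211) tool ((-22.043418884277344, -0.6750736236572266), (47.930023193359375, 36.18193817138672), 0.3509797155857086)
```

View pics/w2.png

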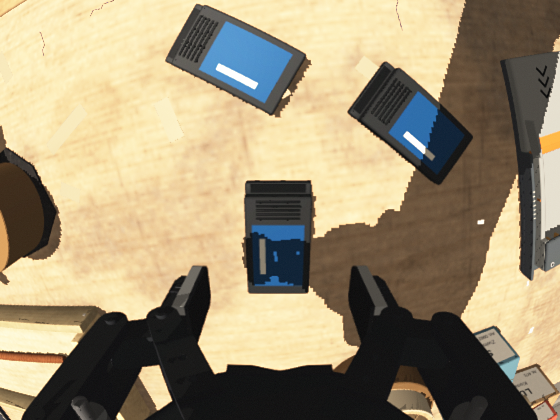

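The pack lies centred between the jaws at (279,240) with its heel at (279,190). Nothing is near the finger paths, so I'll descend and grip.

>>> move_arm(
  plan=[
    {"delta_pos":[0,-0.001,0.04],"turn":[0,0,0],"fingers":0.2},
    {"delta_pos":[0,-0.001,0.065],"turn":[0,0,0],"fingers":0.2},
    {"delta_pos":[0,-0.001,0.079],"turn":[0,0,0],"fingers":0.2},
    {"delta_pos":[0,-0.001,0.079],"turn":[0,0,0],"fingers":0.2},
    {"delta_pos":[0,-0.001,0.079],"turn":[0,0,0],"fingers":0.45},
    {"delta_pos":[0,-0.001,0.079],"turn":[0,0,0],"fingers":0.6},
    {"delta_pos":[0,-0.001,0.079],"turn":[0,0,0],"fingers":0.6},
    {"delta_pos":[0,-0.001,0.079],"turn":[0,0,0],"fingers":0.6},
  ],
  force=30,
)

```text
clock: 3.7
position: [0.5899, -0.1132, 0.0128]
ee_rot: [0.08, 0.997, 0.0, 0.001]
ft_force: [-1.6, 0.0, 6.5]
grip_width: 0.528
grasp_force: 31.7
```

>>> move_arm(
  plan=[
    {"delta_pos":[0,0,-0.02],"turn":[0,0,0],"fingers":0.6},
    {"delta_pos":[0,0,-0.06],"turn":[0,0,0],"fingers":0.6},
    {"delta_pos":[0,0,-0.1],"turn":[0,0,0],"fingers":0.6},
    {"delta_pos":[0,0,-0.1],"turn":[0,0,0],"fingers":0.6},
    {"delta_pos":[0,0,-0.1],"turn":[0,0,0],"fingers":0.6},
  ],
)

```text
clock: 4.32
position: [0.5887, -0.1129, 0.1116]
ee_rot: [0.08, 0.997, 0.0, 0.0]
ft_force: [0.3, -0.8, -1.1]
grip_width: 0.53
grasp_force: 31.2
```

```bash
python3 - <<'E'
from h import *
c=wrist("w3"); o=get_obs(); print(o["clock"],o["position"],o["ee_rot"],o["grip_width"],o["ft_force"],o["grasp_force"])
R=Rn.from_quat(o["ee_rot"]).as_matrix()
hsv=cv2.cvtColor(c["color"],cv2.COLOR_RGB2HSV)
blue=(cv2.inRange(hsv,(98,120,40),(118,255,255)))
n,l,s,ce=cv2.connectedComponentsWithStats(blue)
z=c["range_z"]
for i in range(1,n):
    if s[i,4]>150: print(ce[i],s[i],np.median(z[l==i]))
im=cv2.resize(c["color"][130:330,160:400],None,fx=3,fy=3,interpolation=cv2.INTER_CUBIC); save("crop3",im)
E
```

```text
4.375 [ 0.58831162 -0.11283409  0.11086942] [ 8.02442511e-02  9.96775094e-01  1.03247673e-04 -5.11228745e-04] 0.528657374706701 [ 0.78098086 -0.76564505 -1.33378116] 31.158916354179382
[251.3918239   66.08207547] [ 208   31   86   75 3180] 0.20592742
[418.32676389 131.31020891] [ 382   95   71   76 2537] 0.21923485
[281.15506958 322.77475149] [ 240  287   79   75 5030] 0.15258233
```

View pics/crop3.png

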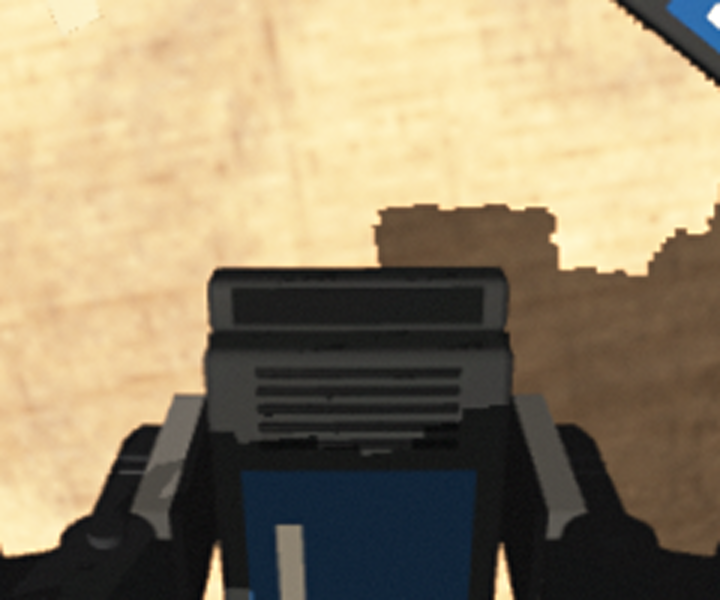

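The pack is held squarely and level, with the heel step in view at crop (360,300).

Scaled: -0.32 rad / 4 = -0.08.

>>> move_arm(
  plan=[
    {"delta_pos":[0.03,0.05,0],"turn":[0,0,-0.025],"fingers":0.6},
    {"delta_pos":[0.06,0.1,0],"turn":[0,0,-0.05],"fingers":0.6},
    {"delta_pos":[0.09,0.15,0],"turn":[0,0,-0.08],"fingers":0.6},
    {"delta_pos":[0.12,0.19,0],"turn":[0,0,-0.08],"fingers":0.6},
    {"delta_pos":[0.132,0.207,0.011],"turn":[0,0,-0.08],"fingers":0.6},
    {"delta_pos":[0.132,0.207,0.011],"turn":[0,0,-0.08],"fingers":0.6},
    {"delta_pos":[0.132,0.207,0.011],"turn":[0,0,-0.08],"fingers":0.6},
    {"delta_pos":[0.132,0.207,0.011],"turn":[0,0,-0.08],"fingers":0.6},
  ],
)

```text
clock: 5.38
position: [0.4922, 0.1112, 0.1004]
ee_rot: [-0.079, 0.997, -0.0, 0.0]
ft_force: [-0.0, -0.4, -1.1]
grip_width: 0.527
grasp_force: 31.2
```

```bash
python3 - <<'E'
from h import *
import pickle
c=pickle.load(open("w3.pkl","rb")); p=c["o"]["position"]; R=Rn.from_quat(c["o"]["ee_rot"]).as_matrix()
g=lambda v,h:((wray(c,[280.],[v],p[2]+h)-p)@R)[0].round(4)
print("riser top edge",g(245.5,.0032),"tread back",g(219.5,-.0048),"tread inner",g(240.5,-.0048))
c=wrist("w4"); o=get_obs(); print(o["clock"],o["position"],o["ee_rot"],o["ft_force"],o["grasp_force"])
T=rect(c,.40,.60,.05,.25,.0175,0.35); save("top4",T)
E
```

```text
riser top edge [ 0.0222  0.0004 -0.0032] tread back [0.0313 0.0004 0.0048] tread inner [0.0212 0.0004 0.0048]
5.425 [0.49218184 0.11133651 0.10039335] [-7.86071356e-02  9.96905663e-01 -1.14228085e-04  7.18696051e-05] [-0.24035333  0.07903315 -0.79161923] 31.225757002830505
```

View pics/top4.png

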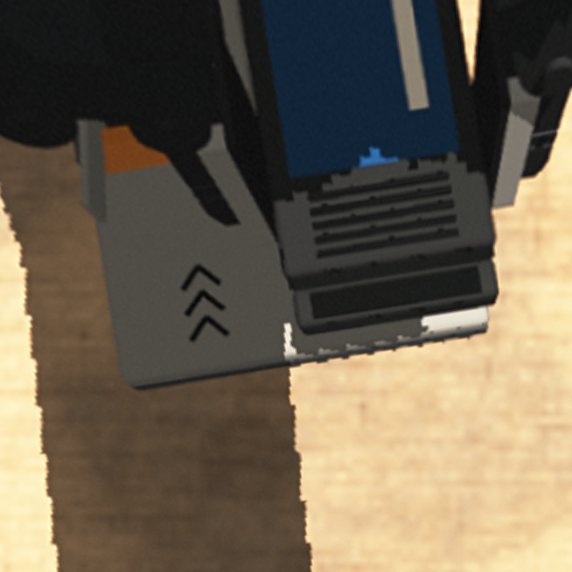

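>>> move_arm(
  plan=[
    {"delta_pos":[0.0026,0.0012,0.03],"turn":[0,0,0],"fingers":0.6},
    {"delta_pos":[0.0026,0.0012,0.055],"turn":[0,0,0],"fingers":0.6},
    {"delta_pos":[0.0026,0.0012,0.064],"turn":[0,0,0],"fingers":0.6},
    {"delta_pos":[0.0026,0.0012,0.067],"turn":[0,0,0],"fingers":0.6},
    {"delta_pos":[0.0026,0.0012,0.069],"turn":[0,0,0],"fingers":0.6},
    {"delta_pos":[0.0026,0.0012,0.069],"turn":[0,0,0],"fingers":0.6},
  ],
)

```text
clock: 6.18
position: [0.4894, 0.1133, 0.0319]
ee_rot: [-0.079, 0.997, 0.0, 0.0]
ft_force: [-0.1, 0.2, -1.5]
grip_width: 0.529
grasp_force: 31.2
```

>>> move_arm(
  plan=[
    {"delta_pos":[0,-0.0008,0.001],"turn":[0,0,0],"fingers":0.6},
    {"delta_pos":[0,-0.0008,0.0015],"turn":[0,0,0],"fingers":0.6},
    {"delta_pos":[0,-0.0008,0.0015],"turn":[0,0,0],"fingers":0.6},
  ],
)

```text
clock: 6.55
position: [0.4893, 0.1124, 0.0302]
ee_rot: [-0.079, 0.997, 0.0, 0.0]
ft_force: [-1.8, -0.9, 5.5]
grip_width: 0.532
grasp_force: 31.9
```

>>> move_arm(
  plan=[
    {"delta_pos":[0,0,-0.0005],"turn":[0,0,0],"fingers":0.42},
    {"delta_pos":[0,0,-0.0005],"turn":[0,0,0],"fingers":0.3},
    {"delta_pos":[0,0,-0.0005],"turn":[0,0,0],"fingers":0.25},
    {"delta_pos":[0,0,-0.0005],"turn":[0,0,0],"fingers":0.25},
    {"delta_pos":[0,0,-0.03],"turn":[0,0,0],"fingers":0.25},
    {"delta_pos":[0,0,-0.07],"turn":[0,0,0],"fingers":0.25},
    {"delta_pos":[0.05,0,-0.07],"turn":[0,0,0],"fingers":1},
    {"delta_pos":[0.05,0,-0.07],"turn":[0,0,0],"fingers":1},
    {"delta_pos":[0.05,0,-0.07],"turn":[0,0,0],"fingers":1},
    {"delta_pos":[0.05,0,-0.07],"turn":[0,0,0],"fingers":1},
  ],
)

```text
clock: 7.8
position: [0.4405, 0.1046, 0.0999]
ee_rot: [-0.079, 0.997, -0.0, 0.0]
ft_force: [0.5, 0.7, 0.5]
grip_width: -0.004
grasp_force: 0.0
```

```bash
python3 - <<'E'
from h import *
c=wrist("w5"); o=get_obs(); print(o["clock"],o["position"],o["ee_rot"],o["ft_force"],o["grip_width"])
T=rect(c,.42,.64,.05,.22,.0255,0.3); save("top5",T); print(T.shape)
E
```

```text
7.85 [0.44040042 0.10456696 0.09976284] [-7.94367165e-02  9.96839898e-01 -1.16729972e-04  1.11230395e-04] [-0.15115645 -0.57676651 -0.41640509] -0.0035085751026082954
(734, 567, 3)
```

View pics/top5.png

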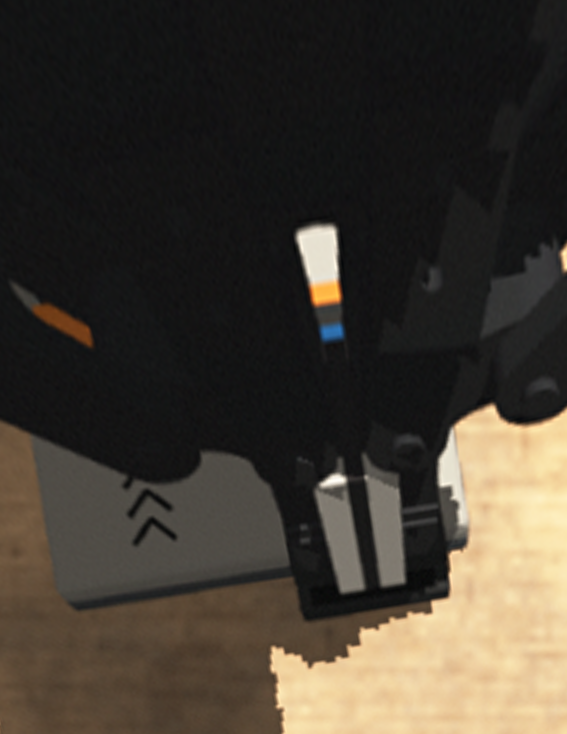

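The pack lies flat on the ledge as released, and the closed fingers are behind it at (365,530). The tip goes into the heel step next, and I'll start the push from there.

>>> move_arm(
  plan=[
    {"delta_pos":[-0.0108,0,0.03],"turn":[0,0,0],"fingers":1},
    {"delta_pos":[-0.0108,0,0.055],"turn":[0,0,0],"fingers":1},
    {"delta_pos":[-0.0108,0,0.06],"turn":[0,0,0],"fingers":1},
    {"delta_pos":[-0.0108,0,0.06],"turn":[0,0,0],"fingers":1},
    {"delta_pos":[-0.0138,0,0.06],"turn":[0,0,0],"fingers":1},
    {"delta_pos":[-0.0158,0,0.06],"turn":[0,0,0],"fingers":1},
    {"delta_pos":[-0.0188,0,0.06],"turn":[0,0,0],"fingers":1},
    {"delta_pos":[-0.0208,0,0.06],"turn":[0,0,0],"fingers":1},
    {"delta_pos":[-0.0228,0,0.06],"turn":[0,0,0],"fingers":1},
  ],
)

```text
clock: 8.98
position: [0.4621, 0.1081, 0.0398]
ee_rot: [-0.08, 0.997, 0.0, -0.0]
ft_force: [-2.5, -0.5, 1.6]
grip_width: -0.005
grasp_force: 1.1
```

```bash
python3 - <<'E'
from h import *
c=wrist("w6"); o=get_obs(); print(o["clock"],o["position"],o["ee_rot"],o["ft_force"],o["grip_width"])
T=rect(c,.42,.56,.05,.22,.0255,0.3); save("top6",np.hstack([T]))
E
```

```text
9.025 [0.46236094 0.10813153 0.03977578] [-7.95312546e-02  9.96832368e-01  2.34056439e-05 -9.95945533e-05] [-0.99072256  0.05698721  1.03440519] -0.0007495422354629982
```

View pics/top6.png

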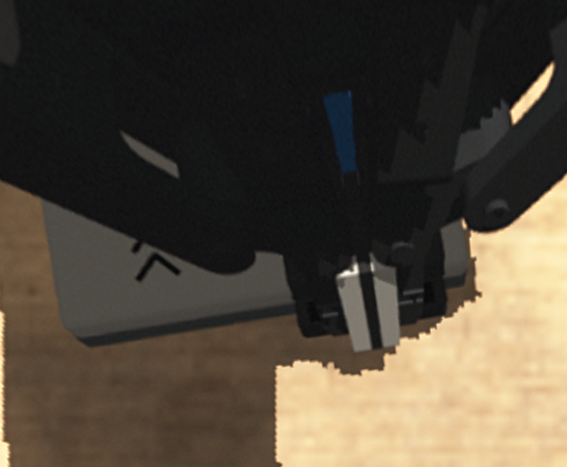

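The tip sits in the heel step at (370,280) and presses on the riser with 1–2 N. The push goes on along the charger axis.

>>> move_arm(
  plan=[
    {"delta_pos":[-0.004,0,0],"turn":[0,0,0],"fingers":1},
    {"delta_pos":[-0.008,0,0],"turn":[0,0,0],"fingers":1},
    {"delta_pos":[-0.012,0,0],"turn":[0,0,0],"fingers":1},
    {"delta_pos":[-0.016,0,0],"turn":[0,0,0],"fingers":1},
    {"delta_pos":[-0.02,0,0],"turn":[0,0,0],"fingers":1},
    {"delta_pos":[-0.024,0,0],"turn":[0,0,0],"fingers":1},
  ],
)

```text
clock: 9.78
position: [0.4862, 0.112, 0.0398]
ee_rot: [-0.08, 0.997, 0.0, 0.0]
ft_force: [-1.2, -0.2, 1.8]
grip_width: 0.001
grasp_force: 0.7
```

>>> move_arm(
  plan=[
    {"delta_pos":[-0.004,0,0],"turn":[0,0,0],"fingers":1},
    {"delta_pos":[-0.008,0,0],"turn":[0,0,0],"fingers":1},
    {"delta_pos":[-0.012,0,0],"turn":[0,0,0],"fingers":1},
    {"delta_pos":[-0.016,0,0],"turn":[0,0,0],"fingers":1},
    {"delta_pos":[-0.02,0,0],"turn":[0,0,0],"fingers":1},
    {"delta_pos":[-0.023,0,0],"turn":[0,0,0],"fingers":1},
  ],
)

```text
clock: 10.52
position: [0.5089, 0.1156, 0.0398]
ee_rot: [-0.08, 0.997, 0.0, -0.0]
ft_force: [-1.8, -0.3, 0.7]
grip_width: 0.002
grasp_force: 0.8
```

>>> move_arm(
  plan=[
    {"delta_pos":[0.0015,0,0],"turn":[0,0,0],"fingers":1},
    {"delta_pos":[0.0015,0,-0.0027],"turn":[0,0,0],"fingers":1},
    {"delta_pos":[0.0015,0,-0.0027],"turn":[0,0,0],"fingers":1},
    {"delta_pos":[-0.002,0,-0.0027],"turn":[0,0,0],"fingers":1},
    {"delta_pos":[-0.005,0,-0.0027],"turn":[0,0,0],"fingers":1},
    {"delta_pos":[-0.009,0,-0.0027],"turn":[0,0,0],"fingers":1},
    {"delta_pos":[-0.013,0,-0.0027],"turn":[0,0,0],"fingers":1},
    {"delta_pos":[-0.017,0,-0.0027],"turn":[0,0,0],"fingers":1},
    {"delta_pos":[-0.021,0,-0.0027],"turn":[0,0,0],"fingers":1},
    {"delta_pos":[-0.024,0,-0.0027],"turn":[0,0,0],"fingers":1},
  ],
)

```text
clock: 11.78
position: [0.5326, 0.1194, 0.0424]
ee_rot: [-0.08, 0.997, 0.0, 0.0]
ft_force: [-0.3, 1.0, -0.0]
grip_width: 0.003
grasp_force: 0.3
```

```bash
cat > chk.py <<'E'
from h import *
o=get_obs(); print(o["clock"],o["position"].round(4),o["ft_force"].round(1))
F=np.array([.4768,.1425]); ex=np.array([.988,.1547]); ey=np.array([-.1547,.988])
print("tcp charger",((o["position"][:2]-F)@ex*1000-98).round(1),((o["position"][:2]-F)@ey*1000).round(1))
for n in("scene","side"):
    c=camera(n); W=cloud(c); hsv=cv2.cvtColor(c["color"],cv2.COLOR_RGB2HSV)
    b=cv2.inRange(hsv,(98,100,25),(122,255,255))>0
    w=W[b]; q=np.stack([(w[:,:2]-F)@ex*1000-98,(w[:,:2]-F)@ey*1000,w[:,2]*1000],1)
    for s in(-1,1):
        k=(abs(q[:,1]-32*s)<25)&(abs(q[:,0])<110)&(q[:,2]>15)&(q[:,2]<50); p=q[k]
        if len(p)>15:
            A=np.c_[p[:,:2],np.ones(len(p))]; f=np.linalg.lstsq(A,p[:,2],rcond=None)[0]
            print(n,s,len(p),"med",np.median(p,0).round(1),"x",np.percentile(p[:,0],[2,98]).round(1),"slope deg",np.degrees(np.arctan(f[:2])).round(1))
E
python3 chk.py
```

```text
11.775 [0.5326 0.1194 0.0424] [-0.3  1.  -0. ]
tcp charger -46.4 -31.4
scene -1 49 med [ 11.6 -28.3  30.7] x [-17.3  34.2] slope deg [-7.8  0. ]
```

>>> move_arm(
  plan=[
    {"delta_pos":[-0.003,0,0],"turn":[0,0,0],"fingers":1},
    {"delta_pos":[-0.006,0,0],"turn":[0,0,0],"fingers":1},
    {"delta_pos":[-0.008,0,0],"turn":[0,0,0],"fingers":1},
    {"delta_pos":[-0.01,0,0],"turn":[0,0,0],"fingers":1},
    {"delta_pos":[-0.012,0,0],"turn":[0,0,0],"fingers":1},
    {"delta_pos":[-0.014,0,0],"turn":[0,0,0],"fingers":1},
  ],
)

```text
clock: 12.62
position: [0.5462, 0.1216, 0.0425]
ee_rot: [-0.079, 0.997, 0.0, -0.0]
ft_force: [-0.4, -0.2, 0.3]
grip_width: 0.0
grasp_force: 0.2
```

```bash
python3 chk.py
```

```text
12.625 [0.5462 0.1216 0.0425] [-0.4 -0.2  0.3]
tcp charger -32.6 -31.4
scene -1 50 med [ 27.  -28.7  31. ] x [-0.2 51.8] slope deg [-5.9 -0.5]
scene 1 18 med [25.1 42.9 28.6] x [15.8 40.9] slope deg [-3.7 -0.5]
```

>>> move_arm(
  plan=[
    {"delta_pos":[-0.001,0,0],"turn":[0,0,0],"fingers":1},
    {"delta_pos":[-0.002,0,0],"turn":[0,0,0],"fingers":1},
    {"delta_pos":[-0.003,0,0],"turn":[0,0,0],"fingers":1},
    {"delta_pos":[-0.003,0,0],"turn":[0,0,0],"fingers":1},
  ],
)

```text
clock: 13.22
position: [0.5492, 0.1221, 0.0425]
ee_rot: [-0.08, 0.997, 0.0, 0.0]
ft_force: [0.2, 0.4, 0.6]
grip_width: -0.001
grasp_force: 0.0
```

>>> move_arm(
  plan=[
    {"delta_pos":[-0.001,0,0],"turn":[0,0,0],"fingers":1},
    {"delta_pos":[-0.002,0,0],"turn":[0,0,0],"fingers":1},
    {"delta_pos":[-0.002,0,0],"turn":[0,0,0],"fingers":1},
  ],
)

```text
clock: 13.6
position: [0.5512, 0.1224, 0.0425]
ee_rot: [-0.08, 0.997, 0.0, 0.0]
ft_force: [-0.2, 0.5, -0.1]
grip_width: -0.003
grasp_force: 0.0
```

>>> move_arm(
  plan=[
    {"delta_pos":[-0.001,0,0],"turn":[0,0,0],"fingers":1},
    {"delta_pos":[-0.0015,0,0],"turn":[0,0,0],"fingers":1},
    {"delta_pos":[-0.0015,0,0],"turn":[0,0,0],"fingers":1},
  ],
)

```text
clock: 13.98
position: [0.5526, 0.1226, 0.0425]
ee_rot: [-0.08, 0.997, 0.0, 0.0]
ft_force: [-0.5, -0.6, 0.7]
grip_width: -0.001
grasp_force: 0.1
```

```bash
python3 chk.py
```

```text
13.975 [0.5526 0.1226 0.0425] [-0.5 -0.6  0.7]
tcp charger -26.2 -31.4
scene -1 49 med [ 35.7 -26.7  30.4] x [ 6.2 56. ] slope deg [-5.4  0.1]
scene 1 25 med [26.8 41.5 28.3] x [17.2 45.5] slope deg [-0.4  1.5]
```

>>> move_arm(
  plan=[
    {"delta_pos":[-0.001,0,0],"turn":[0,0,0],"fingers":1},
    {"delta_pos":[-0.0015,0,0],"turn":[0,0,0],"fingers":1},
    {"delta_pos":[-0.0015,0,0],"turn":[0,0,0],"fingers":1},
  ],
)

```text
clock: 14.45
position: [0.5536, 0.1228, 0.0424]
ee_rot: [-0.08, 0.997, -0.0, -0.001]
ft_force: [-3.8, -0.8, 1.8]
grip_width: 0.004
grasp_force: 2.2
```

>>> move_arm(
  plan=[
    {"delta_pos":[-0.001,0,0],"turn":[0,0,0],"fingers":1},
    {"delta_pos":[-0.001,0,0],"turn":[0,0,0],"fingers":1},
  ],
)

```text
clock: 14.7
position: [0.5546, 0.1229, 0.0423]
ee_rot: [-0.08, 0.997, -0.0, -0.0]
ft_force: [-5.3, -1.8, 2.3]
grip_width: -0.001
grasp_force: 2.6
```

>>> move_arm(
  plan=[
    {"delta_pos":[-0.001,0,0],"turn":[0,0,0],"fingers":1},
    {"delta_pos":[-0.002,0,0],"turn":[0,0,0],"fingers":1},
    {"delta_pos":[-0.002,0,0],"turn":[0,0,0],"fingers":1},
  ],
)

```text
clock: 15.08
position: [0.556, 0.1231, 0.0421]
ee_rot: [-0.079, 0.997, -0.0, -0.001]
ft_force: [-7.6, -1.5, 4.1]
grip_width: -0.003
grasp_force: 4.0
```

>>> move_arm(
  plan=[
    {"delta_pos":[-0.001,0,0],"turn":[0,0,0],"fingers":1},
    {"delta_pos":[-0.0015,0,0],"turn":[0,0,0],"fingers":1},
    {"delta_pos":[-0.0015,0,0],"turn":[0,0,0],"fingers":1},
  ],
)

```text
clock: 15.45
position: [0.5569, 0.1232, 0.042]
ee_rot: [-0.079, 0.997, -0.0, -0.002]
ft_force: [-9.4, -1.9, 5.4]
grip_width: 0.001
grasp_force: 5.3
```

>>> move_arm(
  plan=[
    {"delta_pos":[-0.001,0,0],"turn":[0,0,0],"fingers":1},
    {"delta_pos":[-0.0018,0,0],"turn":[0,0,0],"fingers":1},
    {"delta_pos":[-0.0018,0,0],"turn":[0,0,0],"fingers":1},
  ],
)

```text
clock: 15.82
position: [0.5583, 0.1234, 0.0419]
ee_rot: [-0.08, 0.997, -0.0, -0.002]
ft_force: [-11.8, -1.9, 6.3]
grip_width: 0.002
grasp_force: 6.3
```

```bash
python3 chk.py
```

```text
15.825 [0.5583 0.1234 0.0419] [-11.8  -1.9   6.3]
tcp charger -20.5 -31.4
scene -1 44 med [ 32.5 -27.4  31. ] x [ 9.1 56. ] slope deg [-4.8 -1.9]
scene 1 31 med [28.1 39.9 28.6] x [16.4 52.4] slope deg [-2.   2.2]
```

>>> move_arm(
  plan=[
    {"delta_pos":[-0.0007,0,0],"turn":[0,0,0],"fingers":1},
    {"delta_pos":[-0.0007,0,0.001],"turn":[0,0,0],"fingers":1},
    {"delta_pos":[-0.0007,0,0.002],"turn":[0,0,0],"fingers":1},
    {"delta_pos":[-0.0007,0,0.002],"turn":[0,0,0],"fingers":1},
  ],
)

```text
clock: 16.42
position: [0.5583, 0.1234, 0.0391]
ee_rot: [-0.08, 0.997, -0.0, -0.003]
ft_force: [-10.9, -3.2, 0.6]
grip_width: -0.0
grasp_force: 5.8
```

>>> move_arm(
  plan=[
    {"delta_pos":[-0.0006,0,0.001],"turn":[0,0,0],"fingers":1},
    {"delta_pos":[-0.0006,0,0.002],"turn":[0,0,0],"fingers":1},
    {"delta_pos":[-0.0006,0,0.002],"turn":[0,0,0],"fingers":1},
  ],
)

```text
clock: 16.8
position: [0.5585, 0.1234, 0.0369]
ee_rot: [-0.08, 0.997, -0.0, -0.003]
ft_force: [-13.7, -1.9, 0.7]
grip_width: -0.002
grasp_force: 6.5
```

>>> move_arm(
  plan=[
    {"delta_pos":[0,0,0.001],"turn":[0,0,0],"fingers":1},
    {"delta_pos":[0,0,0.002],"turn":[0,0,0],"fingers":1},
    {"delta_pos":[0,0,0.002],"turn":[0,0,0],"fingers":1},
  ],
)

```text
clock: 17.18
position: [0.5584, 0.1234, 0.0358]
ee_rot: [-0.08, 0.997, -0.0, -0.004]
ft_force: [-18.0, -3.2, 11.2]
grip_width: 0.002
grasp_force: 9.1
```

```bash
python3 chk.py
```

```text
17.175 [0.5584 0.1234 0.0358] [-18.   -3.2  11.2]
tcp charger -20.3 -31.5
scene -1 54 med [ 32.3 -28.1  28.3] x [ 9.1 57.6] slope deg [-0.2 -1.2]
scene 1 26 med [26.4 40.  28.7] x [17.1 40.4] slope deg [-0.8 -1.3]
```

>>> move_arm(
  plan=[
    {"delta_pos":[0.0006,0,0],"turn":[0,0,0],"fingers":1},
    {"delta_pos":[0.001,0,0.0005],"turn":[0,0,0],"fingers":1},
    {"delta_pos":[0.001,0,0.0005],"turn":[0,0,0],"fingers":1},
  ],
)

```text
clock: 17.65
position: [0.5583, 0.1234, 0.0356]
ee_rot: [-0.079, 0.997, -0.0, -0.002]
ft_force: [-14.1, -2.5, 9.8]
grip_width: 0.002
grasp_force: 7.3
```

>>> move_arm(
  plan=[
    {"delta_pos":[0.0005,0,0.0007],"turn":[0,0,0],"fingers":1},
    {"delta_pos":[0.001,0,0.0015],"turn":[0,0,0],"fingers":1},
    {"delta_pos":[0.001,0,0.0015],"turn":[0,0,0],"fingers":1},
  ],
)

```text
clock: 18.02
position: [0.5582, 0.1235, 0.0343]
ee_rot: [-0.08, 0.997, -0.0, -0.002]
ft_force: [-10.5, -1.9, 6.7]
grip_width: -0.0
grasp_force: 5.3
```

```bash
python3 chk.py
```

```text
18.025 [0.5582 0.1235 0.0343] [-10.5  -1.9   6.7]
tcp charger -20.5 -31.4
scene -1 54 med [ 33.8 -29.1  28.5] x [ 9.2 57. ] slope deg [-0.4 -1.2]
scene 1 23 med [25.1 39.  28. ] x [16.9 37.2] slope deg [ 1.1 -2.6]
```

>>> move_arm(
  plan=[
    {"delta_pos":[0,0,0.0008],"turn":[0,0,0],"fingers":1},
    {"delta_pos":[0,0,0.0016],"turn":[0,0,0],"fingers":1},
    {"delta_pos":[0,0,0.0016],"turn":[0,0,0],"fingers":1},
  ],
)

```text
clock: 18.5
position: [0.5582, 0.1235, 0.0331]
ee_rot: [-0.08, 0.997, 0.0, -0.002]
ft_force: [-13.2, -2.3, 13.0]
grip_width: 0.002
grasp_force: 9.1
```

>>> move_arm(
  plan=[
    {"delta_pos":[0.0006,0,0],"turn":[0,0,0],"fingers":1},
    {"delta_pos":[0.0012,0,0],"turn":[0,0,0],"fingers":1},
    {"delta_pos":[0.0018,0,0],"turn":[0,0,0],"fingers":1},
    {"delta_pos":[0.0024,0,0],"turn":[0,0,0],"fingers":1},
    {"delta_pos":[0.0024,0,0],"turn":[0,0,0],"fingers":1},
  ],
)

```text
clock: 19.12
position: [0.5575, 0.1234, 0.0332]
ee_rot: [-0.08, 0.997, 0.0, 0.0]
ft_force: [-4.1, -1.3, 4.2]
grip_width: -0.002
grasp_force: 3.5
```

```bash
python3 chk.py
```

```text
19.125 [0.5575 0.1234 0.0332] [-4.1 -1.3  4.2]
tcp charger -21.3 -31.3
scene -1 54 med [ 36.7 -27.9  28.4] x [10.3 59.6] slope deg [-0.8 -1.2]
scene 1 21 med [24.4 39.4 28.4] x [14.  35.4] slope deg [-4.4  1.1]
```

>>> move_arm(
  plan=[
    {"delta_pos":[0.0006,0,0],"turn":[0,0,0],"fingers":1},
    {"delta_pos":[0.0012,0,0],"turn":[0,0,0],"fingers":1},
    {"delta_pos":[0.002,0,0],"turn":[0,0,0],"fingers":1},
    {"delta_pos":[0.003,0,0],"turn":[0,0,0],"fingers":1},
    {"delta_pos":[0.003,0,0],"turn":[0,0,0],"fingers":1},
  ],
)

```text
clock: 19.85
position: [0.5546, 0.1229, 0.0331]
ee_rot: [-0.08, 0.997, 0.0, 0.0]
ft_force: [1.2, 0.2, 3.6]
grip_width: -0.002
grasp_force: 1.4
```

```bash
python3 chk.py
```

```text
19.85 [0.5546 0.1229 0.0331] [1.2 0.2 3.6]
tcp charger -24.2 -31.3
scene -1 59 med [ 34.2 -29.3  28.9] x [-13.6  54.8] slope deg [-5.3 -2. ]
scene 1 16 med [22.2 38.8 28.7] x [15.8 32.6] slope deg [-1.2 -1.3]
```

>>> move_arm(
  plan=[
    {"delta_pos":[0,0,0.001],"turn":[0,0,0],"fingers":1},
    {"delta_pos":[0,0,0.001],"turn":[0,0,0],"fingers":1},
    {"delta_pos":[0,0,0],"turn":[0,0,0],"fingers":1},
    {"delta_pos":[0,0,-0.003],"turn":[0,0,0],"fingers":1},
    {"delta_pos":[0,0,-0.02],"turn":[0,0,0],"fingers":1},
    {"delta_pos":[0,0,-0.06],"turn":[0,0,0],"fingers":1},
    {"delta_pos":[0.05,0,-0.12],"turn":[0,0,0],"fingers":1},
    {"delta_pos":[0.1,0,-0.18],"turn":[0,0,0],"fingers":1},
    {"delta_pos":[0.1,0,-0.22],"turn":[0,0,0],"fingers":1},
    {"delta_pos":[0.1,0,-0.22],"turn":[0,0,0],"fingers":1},
    {"delta_pos":[0.1,0,-0.22],"turn":[0,0,0],"fingers":1},
    {"delta_pos":[0.1,0,-0.22],"turn":[0,0,0],"fingers":1},
  ],
)

```text
clock: 21.45
position: [0.4551, 0.1068, 0.2518]
ee_rot: [-0.079, 0.997, -0.0, -0.001]
ft_force: [-0.2, 0.4, -0.9]
grip_width: -0.002
grasp_force: 0.0
```

```bash
python3 chk.py; python3 - <<'E'
from h import *
c=wrist("w7"); o=get_obs(); print(o["position"],o["ee_rot"])
F=np.array([.4768,.1425]); ex=np.array([.988,.1547]); ey=np.array([-.1547,.988])
hsv=cv2.cvtColor(c["color"],cv2.COLOR_RGB2HSV)
def q(m,h):
    v,u=np.nonzero(m); W=wray(c,u,v,h)[:,:2]-F; return np.stack([W@ex*1000-98,W@ey*1000],1)
b=cv2.inRange(hsv,(98,100,25),(122,255,255)); r=cv2.inRange(hsv,(8,150,60),(22,255,255))
for n,m,h in(("blue",b,.030),("orange",r,.020)):
    p=q(m,h)
    for s in(-1,1):
        k=p[(abs(p[:,1]-32*s)<26)&(abs(p[:,0])<100)]
        if len(k): print(n,s,len(k),np.percentile(k,[2,50,98],axis=0).round(1).tolist())
# range profile along each bay's middle: height against charger x
R,t=wfr(c)
for y in(-44,-32,-22,32):
    xs=np.arange(-45,60,5.); P=np.array([[*(F+ex*(x+98)/1000+ey*y/1000),.028] for x in xs])
    uv=wpix(c,P).round().astype(int); hh=[]
    for(u,v) in uv:
        if not(0<=u<560 and 0<=v<420): hh.append(None);continue
        z=c["range_z"][v,u]; d=wray(c,[float(u)],[float(v)],.0)[0]-t; d/=np.linalg.norm(d)
        hh.append(round(float((t+d*z/(d@R[:,2]))[2]*1000),1))
    print(y,list(zip(xs.astype(int).tolist(),hh)))
E
```

```text
21.45 [0.4551 0.1068 0.2518] [-0.2  0.4 -0.9]
tcp charger -125.0 -31.9
scene -1 69 med [ 29.8 -27.3  28.5] x [ 6.4 56.4] slope deg [-0.5 -1. ]
scene 1 54 med [41.9 38.3 28.3] x [17.8 65.4] slope deg [ 0.2 -2.1]
[0.45525057 0.10682684 0.25182525] [-7.94427872e-02  9.96838822e-01 -4.72812971e-04 -9.91074449e-04]
blue 1 511 [[17.2, 16.4], [31.3, 36.4], [52.1, 51.6]]
orange -1 137 [[-31.8, -55.6], [-24.4, -27.0], [-17.3, -7.0]]
orange 1 418 [[-25.7, 9.6], [-18.6, 32.7], [-11.2, 56.9]]
-44 [(-45, 18.2), (-40, 16.9), (-35, 18.1), (-30, 20.7), (-25, 246.5), (-20, 249.0), (-15, 254.5), (-10, 256.8), (-5, 261.0), (0, 262.2), (5, 266.7), (10, 268.7), (15, 271.7), (20, 274.9), (25, 276.7), (30, 278.7), (35, 283.4), (40, 284.5), (45, 286.4), (50, 288.0), (55, 289.7)]
-32 [(-45, 19.2), (-40, 17.7), (-35, 18.2), (-30, 21.5), (-25, 248.4), (-20, 250.9), (-15, 254.8), (-10, 257.4), (-5, 260.9), (0, 263.6), (5, 266.2), (10, 268.3), (15, 271.9), (20, 275.1), (25, 276.2), (30, 278.6), (35, 278.1), (40, 277.9), (45, 279.0), (50, 279.1), (55, 278.1)]
-22 [(-45, 17.3), (-40, 17.6), (-35, 18.4), (-30, 20.9), (-25, 248.0), (-20, 250.2), (-15, 253.8), (-10, 257.6), (-5, 261.4), (0, 263.1), (5, 266.9), (10, 267.8), (15, 272.2), (20, 274.1), (25, 276.1), (30, 278.0), (35, 278.2), (40, 284.5), (45, 286.3), (50, 289.5), (55, 290.6)]
32 [(-45, 18.1), (-40, 16.8), (-35, 17.1), (-30, 18.0), (-25, 19.1), (-20, 19.9), (-15, 19.4), (-10, 20.9), (-5, 24.4), (0, 29.2), (5, 30.5), (10, 32.1), (15, 30.0), (20, 30.3), (25, 30.6), (30, 31.1), (35, 31.0), (40, 29.8), (45, 30.5), (50, 30.8), (55, 284.5)]
```

>>> move_arm(
  plan=[
    {"delta_pos":[0,-0.05,-0.03],"turn":[0,0,0],"fingers":1},
    {"delta_pos":[0,-0.1,-0.06],"turn":[0,0,0],"fingers":1},
    {"delta_pos":[0,-0.13,-0.07],"turn":[0,0,0],"fingers":1},
    {"delta_pos":[0,-0.13,-0.07],"turn":[0,0,0],"fingers":1},
    {"delta_pos":[0,-0.13,-0.07],"turn":[0,0,0],"fingers":1},
    {"delta_pos":[0,-0.13,-0.07],"turn":[0,0,0],"fingers":1},
    {"delta_pos":[0,-0.13,-0.07],"turn":[0,0,0],"fingers":1},
  ],
)

```text
clock: 22.48
position: [0.476, -0.0206, 0.3225]
ee_rot: [-0.08, 0.997, 0.0, -0.0]
ft_force: [-0.8, 0.5, 0.3]
grip_width: 0.0
grasp_force: 0.0
```

```bash
python3 chk.py; python3 - <<'E'
from h import *
c=wrist("w8"); o=get_obs(); print(o["position"])
F=np.array([.4768,.1425]); ex=np.array([.988,.1547]); ey=np.array([-.1547,.988])
hsv=cv2.cvtColor(c["color"],cv2.COLOR_RGB2HSV)
b=cv2.inRange(hsv,(98,100,25),(122,255,255)); r=cv2.inRange(hsv,(8,150,60),(22,255,255))
for n,m,h in(("blue",b,.030),("orange",r,.020)):
    v,u=np.nonzero(m); W=wray(c,u,v,h)[:,:2]-F; p=np.stack([W@ex*1000-98,W@ey*1000],1)
    for s in(-1,1):
        k=p[(abs(p[:,1]-32*s)<26)&(abs(p[:,0])<100)]
        if len(k): print(n,s,len(k),np.percentile(k,[2,50,98],axis=0).round(1).tolist())
R,t=wfr(c)
for y in(-44,-32,-22,32):
    xs=np.arange(-45,60,3.); P=np.array([[*(F+ex*(x+98)/1000+ey*y/1000),.028] for x in xs]); uv=wpix(c,P).round().astype(int); hh=[]
    for(u,v) in uv:
        if not(0<=u<560 and 0<=v<420): hh.append(None);continue
        z=c["range_z"][v,u]; d=wray(c,[float(u)],[float(v)],.0)[0]-t; d/=np.linalg.norm(d)
        hh.append(round(float((t+d*z/(d@R[:,2]))[2]*1000)))
    print(y,list(zip(xs.astype(int).tolist(),hh)))
E
```

```text
22.475 [ 0.476  -0.0206  0.3225] [-0.8  0.5  0.3]
tcp charger -124.0 -161.0
scene -1 68 med [ 33.5 -28.2  28.2] x [ 8.4 56.3] slope deg [0.2 0.1]
scene 1 64 med [39.3 38.1 28.4] x [13.6 63.3] slope deg [ 0.  -2.5]
[ 0.47605108 -0.02103721  0.32279066]
blue -1 540 [[10.3, -49.0], [30.9, -29.4], [54.2, -13.3]]
blue 1 465 [[17.6, 16.5], [37.9, 36.5], [61.6, 52.4]]
orange -1 275 [[-32.3, -53.6], [-24.6, -30.9], [-18.1, -7.5]]
orange 1 255 [[-25.4, 12.0], [-18.2, 34.6], [-10.1, 56.7]]
-44 [(-45, 20), (-42, 18), (-39, 18), (-36, 15), (-33, 17), (-30, 20), (-27, 19), (-24, 21), (-21, 19), (-18, 22), (-15, 22), (-12, 22), (-9, 29), (-6, 32), (-3, 31), (0, 31), (3, 29), (6, 30), (9, 31), (12, 30), (15, 30), (18, 31), (21, 31), (24, 30), (27, 30), (30, 31), (33, 29), (36, 31), (39, 32), (42, 30), (45, 31), (48, 32), (51, 29), (54, 31), (57, 34)]
-32 [(-45, 18), (-42, 19), (-39, 18), (-36, 17), (-33, 18), (-30, 19), (-27, 19), (-24, 19), (-21, 18), (-18, 23), (-15, 454), (-12, 23), (-9, 29), (-6, 31), (-3, 32), (0, 30), (3, 30), (6, 31), (9, 31), (12, 31), (15, 30), (18, 30), (21, 30), (24, 29), (27, 31), (30, 31), (33, 30), (36, 32), (39, 31), (42, 30), (45, 30), (48, 31), (51, 30), (54, 31), (57, 36)]
-22 [(-45, 17), (-42, 19), (-39, 18), (-36, 18), (-33, 18), (-30, 20), (-27, 19), (-24, 20), (-21, 20), (-18, 23), (-15, 22), (-12, 23), (-9, 30), (-6, 31), (-3, 31), (0, 30), (3, 31), (6, 31), (9, 30), (12, 29), (15, 31), (18, 32), (21, 29), (24, 31), (27, 32), (30, 31), (33, 29), (36, 29), (39, 31), (42, 31), (45, 30), (48, 30), (51, 31), (54, 32), (57, 35)]
32 [(-45, 18), (-42, 17), (-39, 17), (-36, 19), (-33, 18), (-30, 19), (-27, 19), (-24, 20), (-21, 20), (-18, 20), (-15, 20), (-12, 24), (-9, 21), (-6, 23), (-3, 454), (0, 30), (3, 29), (6, 32), (9, 29), (12, 31), (15, 30), (18, 30), (21, 30), (24, 30), (27, 31), (30, 31), (33, 30), (36, 30), (39, 31), (42, 30), (45, 31), (48, 30), (51, 31), (54, 30), (57, 30)]
```

```bash
python3 -c "
from workcell import hand_in; print(hand_in())"
```

```text
the job is handed in; nothing more can be done
None
```

The battery pack lies flat in the empty bay, its heel behind the lip and its nose against the spring contacts; it was still there after the arm withdrew, and the job is handed in at about 22.5 s of the 61 s. The sideways push briefly read about 18 N (the contacts' stop is 14 N) while I pressed the heel down, and I eased it off straight away.

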